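# Weed out the stiff-hinged battery tin

## Robot

A 6-joint arm with a two-finger parallel gripper is mounted at the origin on the work surface. World frame = base frame: x ahead of the robot, y to its left, z up, the work surface at z = 0. Lengths are in m, angles in rad, forces in N, time in s.
With the tool pointing down it reaches from about 0.425 to 0.95 m from the base axis. Payload 3.5 kg.
Tool frame: the origin (TCP) lies at the very end of the fingers, on their centre line; the grasp point (between the pads) lies 19 mm behind it; z points along the fingers, y is the direction in which the jaws open and shut (so a half turn about z gives the same grasp; the last joint's range is limited). The gripper opens to 85 mm and grips with 20 to 120 N. Pads are 22 mm wide; open, the fingers measure 114 mm over their backs; the gripper's body (76 mm by 85 mm) begins 54 mm behind the grasp point. The pads swing forward as they close: fully open they stand 13 mm farther back than shut.
Start: joints at [1.195, 0.286, 1.577, -0, 1.279, -0.15], TCP at [0.151, 0.658, 0.231] pointing down, gripper open.
Joint ranges: [-2.77, 2.77], [-0.9, 2.22], [0.21, 2.48], [-1.53, 4.67], [0.24, 2.81], [-2.84, 2.84]. Speed limits (rad/s): [2.79, 2.79, 3.14, 3.14, 3.14, 3.14].

## Interface

Orientations are given as a unit quaternion [x, y, z, w].
In Python, from plant import get_state, vision, ctrl, cut_out gives the robot as it stands.
- The arm moves only by the tool jog_arm, never from a script. Its argument "commands" is text: rows parted by semicolons, each of 6 numbers parted by spaces: the shift along the world's x, y, z in m, then the turn, a rotation vector about the world's x, y, z in rad. A call has 1 to 20 rows; each row is the pose to reach, as a shift and turn from the pose commanded when the call began; what a row does not reach only later rows make up. A row lasts 1/8 s, in which the tool goes at most 62.5 mm and 10.7 degrees, less where a joint would pass 70% of its speed; a pose out of reach is approached as far as the arm can. A call with a gripper value outside its range is refused whole. "gripper" is the opening in per cent of the stroke, from 0 (shut) to 100 (fully open), set as the call begins (left out, the last holds). The fingers move at their own pace and stop on an object; "grip_force" is the grip in N (left out, the last holds). Time passes only in rows, so rows that repeat a pose let the fingers close. It gives the time, the measured TCP pose, the force and the opening at its end, in the units of the state.
- get_state(): the state, without advancing time (a new reading comes with each control period).
- vision.read_camera(name): name is "scene" or "top" or "wrist"; returns a dict with "frame" (420x560x3 uint8, red, green, blue), "z_map" (420x560 float32, m along the optical axis (not along the pixel's ray), 0 where there is no reading), "fx", "fy", "cx", "cy" (pixels), "R" (3x3) and "t" (3): a world point X has camera coordinates R X + t. Camera axes: x right, y down, z forward; pixel columns grow to the right and rows downward; lengths in m; the calibration is good to about 2 mm. A picture is of the moment at which its call begins.
- ctrl.sign_off(): hands the job in, once; it reports no verdict.
Trained networks look in the newest picture that a camera, given by its name, has taken for a name from the list of things; names that differ only in an ending like _2 or _b are one class to them, and where a whole thing is asked for, a point or a joint stands for the part that bears it (a point fixed in the world has none). Each returns a list of dicts, best first, with "conf" (0 to 1); they miss things now and then, are a little off and sometimes report something else, mostly with a low value. They report only what shows in the picture. A call takes as long as a camera call.
- cut_out(camera, query): "pixels" (420x560 bool, what is visible of it) and "box" ([centre column, centre row, width, height] in pixels, round what is visible of it).
The state is a dict: "time": time; "qpos": joint angles; "dq": joint speeds; "joint_efforts": joint torques, N m; "eef_pos": TCP position; "tcp_rot": TCP orientation; "contact_force": force on the tool from outside, world axes, zero at the start; "wrist_torque": the same for the moment, N m; "opening": opening from 0.0 (shut) to 1.0 (fully open).
Only numpy, scipy, OpenCV 4.12 (cv2) and the standard library are available. Lean on these libraries where they do the work, as an engineer would, in place of code of your own. Each camera call takes 0.05 s, during which the arm holds its last target.

## Task

Lift the lid of each of the three battery tins past upright by its front tab and let go: a free lid falls back fully open by itself, a stiff one stays where you leave it. Once all three have been opened, with every tin still in its place, slide the tin with the stiff hinge along the glass towards the robot, without lifting or tipping it, until it stands on the middle of the red strip's depth; leave the two good tins where they are with their lids lying fully open. Do not disturb the other things.

Things in the scene. Friction and masses are not known exactly. Their poses are not given: they have to be found in the camera images.
- tin_a: One of three look-alike hinged battery tins: loose aluminium base 64 (x) x 110 (y) x 40 mm high, about 0.4 kg, that slides on the glass; 14 mm thick flat steel lid of the same outline, 0.05 kg. Origin: centre of the underside; z up. Its -x side is the front, facing away from the robot within about 10 degrees; +x, towards the robot, is the hinge side. Two tins have a free hinge, one a stiff hinge; which is not known beforehand.
- tin_a_lid (a joint): Lid angle of tin_a: 0 shut, 1.57 upright, 2.3 fully open at its stop. Axis along the tin's y, 32 mm from its origin towards its +x, 41 mm above the glass. Let go, a free lid falls shut below about 1.4 and to the stop beyond it. A stiff lid stays at any angle it is left at and needs some 0.03 to 0.06 N m, under 1 N at the tab.
- tin_a_tab (a point): Middle of the lower front edge of tin_a's black lid tab, which sticks out 20 mm from the middle of the lid's front edge, 36 mm wide, 6 mm thick. Lid shut: 52 mm in front of the tin's origin, underside 41 mm above the glass with free space below. 84 mm from the hinge axis. Site axes turn with the lid; with it shut they are the tin's.
- tin_b: One of three look-alike hinged battery tins: loose aluminium base 64 (x) x 110 (y) x 40 mm high, about 0.4 kg, that slides on the glass; 14 mm thick flat steel lid of the same outline, 0.05 kg. Origin: centre of the underside; z up. Its -x side is the front, facing away from the robot within about 10 degrees; +x, towards the robot, is the hinge side. Two tins have a free hinge, one a stiff hinge; which is not known beforehand.
- tin_b_lid (a joint): Lid angle of tin_b: 0 shut, 1.57 upright, 2.3 fully open at its stop. Axis along the tin's y, 32 mm from its origin towards its +x, 41 mm above the glass. Let go, a free lid falls shut below about 1.4 and to the stop beyond it. A stiff lid stays at any angle it is left at and needs some 0.03 to 0.06 N m, under 1 N at the tab.
- tin_b_tab (a point): Middle of the lower front edge of tin_b's black lid tab, which sticks out 20 mm from the middle of the lid's front edge, 36 mm wide, 6 mm thick. Lid shut: 52 mm in front of the tin's origin, underside 41 mm above the glass with free space below. 84 mm from the hinge axis. Site axes turn with the lid; with it shut they are the tin's.
- tin_c: One of three look-alike hinged battery tins: loose aluminium base 64 (x) x 110 (y) x 40 mm high, about 0.4 kg, that slides on the glass; 14 mm thick flat steel lid of the same outline, 0.05 kg. Origin: centre of the underside; z up. Its -x side is the front, facing away from the robot within about 10 degrees; +x, towards the robot, is the hinge side. Two tins have a free hinge, one a stiff hinge; which is not known beforehand.
- tin_c_lid (a joint): Lid angle of tin_c: 0 shut, 1.57 upright, 2.3 fully open at its stop. Axis along the tin's y, 32 mm from its origin towards its +x, 41 mm above the glass. Let go, a free lid falls shut below about 1.4 and to the stop beyond it. A stiff lid stays at any angle it is left at and needs some 0.03 to 0.06 N m, under 1 N at the tab.
- tin_c_tab (a point): Middle of the lower front edge of tin_c's black lid tab, which sticks out 20 mm from the middle of the lid's front edge, 36 mm wide, 6 mm thick. Lid shut: 52 mm in front of the tin's origin, underside 41 mm above the glass with free space below. 84 mm from the hinge axis. Site axes turn with the lid; with it shut they are the tin's.
- strip: Red strip lying flush on the glass between robot and tins, 130 mm deep (x) by 720 mm wide (y), 1 mm thick, no edge to catch on. Origin: its centre; x points away from the robot.
- remote: Red projector remote, 150 x 44 x 18 mm, loose, lying left of the tins. Origin: centre of underside. Bystander.
- freshener: Chrome lighter-shaped air freshener, 22 x 44 x 61 mm, loose, standing right of the tins. Origin: centre of underside. Bystander.
- coaster: Round wooden coaster, 90 mm across, 8 mm thick, loose, beyond the tins. Origin: centre of underside. Bystander.
- mug: Blue mug, 80 mm across, 90 mm high, loose, beyond the tins on the right. Origin: centre of underside. Bystander.
- diffuser: Amber jar with dark cap, 60 mm across, 120 mm high, loose, at the right-hand side. Origin: centre of underside. Bystander.

How it is judged:
On the way:
1. all three lids have been opened (the free ones lie fully open, the stiff one stands at 0.7 rad or more) while all tins are still in their places (value of joint each of tin_a_lid, tin_c_lid above 2.1 rad and distance of each of tin_a, tin_c, tin_b from where it was at the start of the episode below 0.05 m and angle between each of tin_a, tin_c's own z axis and vertical below 0.1 rad and value of joint tin_b_lid above 0.7 rad), for 0.2 s.
At the end, for the whole second after the job is handed in: The stiff tin stands upright and at rest on the red strip, its centre within 30 mm of the strip's middle line and at least 55 mm from the strip's ends; its lid may be at any angle. The two free tins stand within 50 mm of where they started, with lids lying open beyond 2.1 rad (value of joint each of tin_a_lid, tin_c_lid above 2.1 rad and distance of each of tin_a, tin_c from where it was at the start of the episode below 0.05 m and angle between each of tin_a, tin_c, tin_b's own z axis and vertical below 0.1 rad and x of tin_b in the frame of strip between -0.03 and 0.03 m and y of tin_b in the frame of strip between -0.305 and 0.305 m and linear speed of tin_b below 0.01 m/s and height (world z) of tin_b below 0.006 m); the robot touches nothing.
It fails at once if another thing is moved by more than 30 mm (distance of any of remote, freshener, coaster, mug, diffuser from where it was at the start of the episode above 0.03 m).
It fails at once if the stiff tin is lifted off the glass by more than 20 mm or tipped by more than 0.35 rad (height (world z) of tin_b above 0.02 m or angle between tin_b's own z axis and vertical above 0.35 rad).
It also fails if it takes over 72 s, if anything falls off the work surface, if the arm or the gripper's body presses on something with over 40 N, if the wrist force passes 120 N, or if a joint passes its speed limit or range.

## Working session

There is one attempt and no reset: what is moved stays moved. The work goes in short steps, Python scripts to look and compute and a tool call to move; the robot and the scene stay as the last step left them, time stands still between calls to the robot, and variables do not carry over. Pictures are saved under pics/ and viewed, and the job is handed in when it is done.

Besides the shell and the picture viewer there is one more tool, called after "Call:" as name(argument=value, ...) on one line, values as JSON. jog_arm: Moves the arm, as the interface text tells. Its arguments: {"type":"object","properties":{"commands":{"type":"string"},"gripper":{"type":"number"},"grip_force":{"type":"number"}},"required":["commands"]}

```bash
ls; mkdir -p pics
cat > h.py <<'E'
import numpy as np, cv2
from plant import get_state, vision, ctrl, cut_out
def snap(cam,fn):
    d=vision.read_camera(cam); cv2.imwrite('pics/'+fn,d['frame'][:,:,::-1]); return d
def pts(d,mask=None):
    z=d['z_map']; v,u=np.nonzero((z>0) if mask is None else (mask&(z>0)))
    Z=z[v,u]; C=np.stack([(u-d['cx'])/d['fx']*Z,(v-d['cy'])/d['fy']*Z,Z],1)
    return (C-d['t'])@d['R'],u,v
E
python3 - <<'E'
from h import *
s=get_state(); print(s['time'],s['eef_pos'],s['tcp_rot'],s['opening'])
for c in ('top','scene'):
    d=snap(c,c+'0.png')
    print(c,d['R'].round(3).tolist(),d['t'],d['fx'])
    for q in ('tin_a','tin_a_tab','strip'):
        for r in cut_out(c,q):
            P,u,v=pts(d,r['pixels'])
            if len(P): print(c,q,round(r['conf'],2),np.round(r['box']),np.median(P,0).round(3),P.min(0).round(3),P.max(0).round(3))
E
```

```text
pics
0.0 [0.1508466  0.65724481 0.22990049] [ 1.12674038e-01  9.93631269e-01 -1.16488469e-03 -3.25802584e-04] 1.003046539414128
top [[0.048, -0.999, -0.0], [-0.978, -0.047, -0.206], [0.205, 0.01, -0.979]] [-0.0507656   0.57199962  1.40561801] 525.2423114859238
top tin_a 0.95 [352. 218.  44.  28.] [ 0.58  -0.208  0.054] [ 0.542 -0.272 -0.008] [ 0.64  -0.151  0.065]
top tin_a 0.76 [196. 218.  43.  25.] [0.557 0.224 0.054] [ 0.519  0.169 -0.008] [0.611 0.295 0.066]
top tin_a 0.74 [275. 217.  38.  31.] [0.573 0.005 0.054] [ 0.538 -0.05  -0.003] [0.626 0.06  0.065]
top tin_a_tab 0.95 [352. 216.  40.  26.] [ 0.582 -0.207  0.055] [ 0.546 -0.264 -0.003] [ 0.634 -0.153  0.065]
top tin_a_tab 0.54 [445. 253.  33.  28.] [ 0.492 -0.455  0.112] [ 0.467 -0.535 -0.007] [ 0.543 -0.435  0.129]
top strip 0.83 [281. 272. 252.  55.] [ 0.426 -0.022  0.002] [ 0.359 -0.383 -0.011] [0.496 0.342 0.014]
scene [[0.3, 0.954, 0.012], [0.78, -0.238, -0.579], [-0.549, 0.183, -0.815]] [-0.14251465 -0.41931149  1.84443023] 544.9579938401207
scene tin_a 0.86 [358. 186.  45.  42.] [0.577 0.216 0.052] [ 0.488  0.166 -0.004] [0.614 0.301 0.062]
scene tin_a 0.85 [212. 230.  51.  39.] [ 0.601 -0.212  0.052] [ 0.514 -0.268 -0.006] [ 0.639 -0.148  0.064]
scene tin_a 0.85 [288. 208.  46.  40.] [ 0.595 -0.003  0.052] [ 0.509 -0.054 -0.004] [0.634 0.059 0.062]
scene tin_a_tab 0.89 [209. 228.  42.  31.] [ 0.592 -0.211  0.054] [ 0.55  -0.266  0.04 ] [ 0.639 -0.155  0.064]
scene strip 0.84 [260. 177. 247.  88.] [ 0.43  -0.039  0.001] [ 0.357 -0.382 -0.011] [0.53  0.341 0.057]
```

View pics/top0.png

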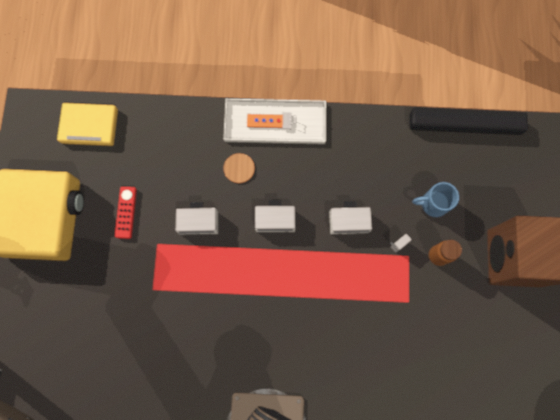

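View pics/scene0.png

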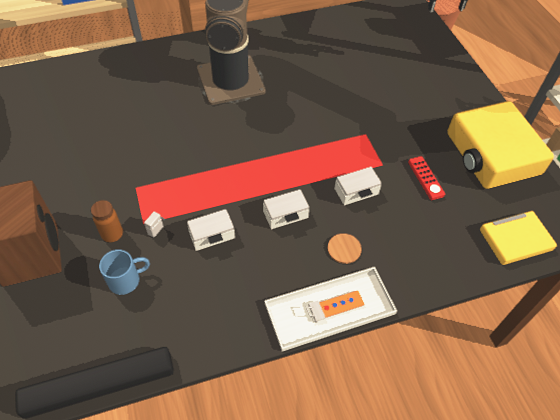

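Run:
```python
from h import *
D={c:vision.read_camera(c) for c in('top','scene')}
for y0 in(.224,.005,-.21):
    for c,d in D.items():
        P,u,v=pts(d)
        m=(abs(P[:,1]-y0)<.09)&(P[:,0]>.5)&(P[:,0]<.68)&(P[:,2]>.05)&(P[:,2]<.075)
        # bright
        I=d['frame'][v,u].astype(int).mean(1)
        Q=P[m&(I>70)]; r=cv2.minAreaRect((Q[:,:2]*1000).astype(np.float32))
        T=P[(abs(P[:,1]-y0)<.03)&(P[:,0]>.59)&(P[:,0]<.68)&(P[:,2]>.03)&(P[:,2]<.06)&(I<70)]
        print(y0,c,len(Q),np.median(Q,0).round(3),Q.mean(0).round(3),np.round(r[0],1),np.round(r[1],1),round(r[2],1),'tab',len(T),np.median(T,0).round(3) if len(T) else'', T.max(0).round(3) if len(T) else '')
d=D['top'];P,u,v=pts(d);f=d['frame'][v,u].astype(int)
m=(f[:,0]>150)&(f[:,1]<60)&(abs(P[:,1])<.45)&(P[:,2]<.03)&(P[:,0]>.3)
r=cv2.minAreaRect((P[m][:,:2]*1000).astype(np.float32));print('strip',r,P[m].mean(0))
for c in D:
  d=D[c]; u0,v0=(0,0)
  big=cv2.resize(d['frame'][170:270,150:410] if c=='top' else d['frame'][150:260,170:400],None,fx=3,fy=3,interpolation=cv2.INTER_CUBIC)
  cv2.imwrite(f'pics/{c}1.png',big[:,:,::-1])
```

```text
0.224 top 835 [0.558 0.226 0.056] [0.558 0.226 0.056] [559.8 226.9] [ 68. 110.] 4.1 tab 63 [0.603 0.23  0.047] [0.61  0.249 0.055]
0.224 scene 674 [0.564 0.222 0.054] [0.563 0.223 0.055] [566.1 224.6] [ 73.8 112.8] 3.1 tab 66 [0.602 0.226 0.046] [0.613 0.244 0.053]
0.005 top 852 [0.575 0.005 0.056] [0.575 0.005 0.056] [574.6   5.2] [ 71.7 106.8] 3.1 tab 65 [0.62  0.008 0.047] [0.628 0.025 0.053]
0.005 scene 744 [0.58  0.002 0.054] [0.58  0.002 0.055] [579.9   2.9] [ 68.  110.9] 3.1 tab 74 [0.62  0.007 0.046] [0.632 0.023 0.056]
-0.21 top 850 [ 0.58  -0.208  0.055] [ 0.58  -0.208  0.055] [ 581.7 -208.4] [ 66.8 109.9] 3.7 tab 72 [ 0.625 -0.206  0.048] [ 0.634 -0.187  0.055]
-0.21 scene 823 [ 0.586 -0.212  0.054] [ 0.586 -0.211  0.055] [ 584.7 -210.8] [ 67.4 110. ] 3.3 tab 80 [ 0.626 -0.206  0.047] [ 0.637 -0.19   0.054]
strip ((547.8143920898438, 33.886871337890625), (834.3233032226562, 145.20346069335938), 86.00384521484375) [0.54117842 0.30747819 0.0138868 ]
```

View pics/top1.png

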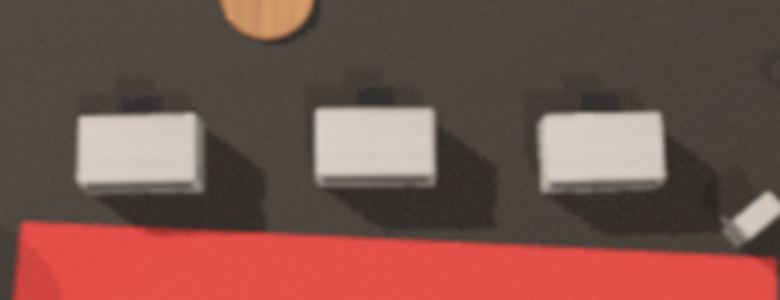

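View pics/scene1.png

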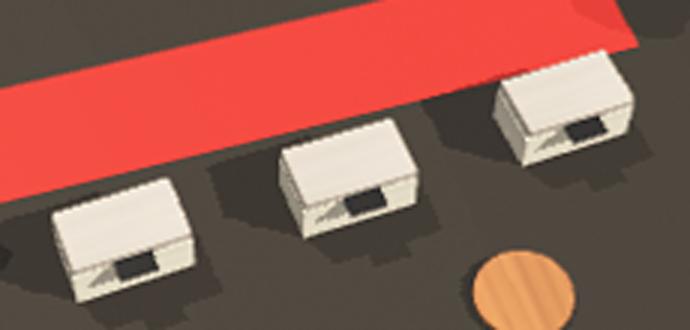

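```bash
cat >> h.py <<'E'
from scipy.spatial.transform import Rotation as R
TINS={1:(.561,.225,.075),2:(.5775,.004,.06),3:(.583,-.210,.08)}
def goalR(yaw,al): # tool y along tin y, pointing down and to robot by al
    B=R.from_matrix(np.array([[-1,0,0],[0,1,0],[0,0,-1.]]))
    return R.from_euler('z',yaw)*R.from_euler('y',al)*B
def tw(tin,u,z): # u: distance in front (away from robot) of tin origin
    x,y,w=TINS[tin]; return np.array([x+u*np.cos(w),y+u*np.sin(w),z])
E
python3 - <<'E'
from h import *
s=get_state(); p=np.array(s['eef_pos']); q=R.from_quat(s['tcp_rot'])
for t in(1,2,3):
    rv=(goalR(TINS[t][2],.87)*q.inv()).as_rotvec(); print(t,'turn',rv.round(3),'pre',tw(t,.13,.12)-p, tw(t,.13,.025)-p)
d=vision.read_camera('top');r=cut_out('top','strip')[0];P,u,v=pts(d,r['pixels'])
print(cv2.minAreaRect((P[abs(P[:,2])<.02][:,:2]*1000).astype(np.float32)))
P,u,v=pts(d); m=(P[:,1]>.45)&(P[:,1]<.9)&(P[:,2]>.03)&(P[:,0]>.2); print(P[m].min(0),P[m].max(0))
al=.87
for th in np.radians(range(-7,112,8)):
    C=np.array([-.032+.074*np.cos(th),.041+.074*np.sin(th)])
    T=C+.011*np.array([np.cos(al),-np.sin(al)]); print(round(np.degrees(th)),T.round(3))
E
```

```text
1 turn [0.066 0.871 0.281] pre [ 0.539554   -0.42308665 -0.11125921] [ 0.539554   -0.42308665 -0.20625921]
2 turn [0.072 0.87  0.267] pre [ 0.55618552 -0.64603219 -0.11125921] [ 0.55618552 -0.64603219 -0.20625921]
3 turn [0.064 0.871 0.286] pre [ 0.56150367 -0.8574386  -0.11125921] [ 0.56150367 -0.8574386  -0.20625921]
((425.9844970703125, -19.791351318359375), (133.0413055419922, 721.1771850585938), 0.058640509843826294)
[0.4295751  0.49698129 0.03000328] [0.89757477 0.77188505 0.10590903]
-7 [0.049 0.024]
1 [0.049 0.034]
9 [0.048 0.044]
17 [0.046 0.054]
25 [0.042 0.064]
33 [0.037 0.073]
41 [0.031 0.081]
49 [0.024 0.088]
57 [0.015 0.095]
65 [0.006 0.1  ]
73 [-0.003  0.103]
81 [-0.013  0.106]
89 [-0.024  0.107]
97 [-0.034  0.106]
105 [-0.044  0.104]
```

Call:
jog_arm(commands="0.12 -0.17 0.05 0 0.2 0.07; 0.12 -0.17 0.05 0.02 0.3 0.1; 0.12 -0.17 0.05 0.03 0.43 0.14; 0.25 -0.33 0.05 0.03 0.43 0.14; 0.25 -0.33 0.05 0.05 0.65 0.2; 0.25 -0.33 0.05 0.066 0.871 0.281; 0.25 -0.33 0.05 0.066 0.871 0.281; 0.54 -0.423 -0.03 0.066 0.871 0.281; 0.54 -0.423 -0.03 0.066 0.871 0.281; 0.54 -0.423 -0.03 0.066 0.871 0.281; 0.54 -0.423 -0.03 0.066 0.871 0.281; 0.54 -0.423 -0.03 0.066 0.871 0.281; 0.54 -0.423 -0.03 0.066 0.871 0.281; 0.54 -0.423 -0.03 0.066 0.871 0.281", gripper=0)

```text
time: 2.35
eef_pos: [0.691, 0.2348, 0.2004]
tcp_rot: [-0.034, 0.906, -0.016, -0.422]
contact_force: [-0.2, 0.9, 0.9]
opening: -0.002
```

Call:
jog_arm(commands="0 0 -0.06 0 0 0; 0 0 -0.12 0 0 0; 0 0 -0.176 0 0 0; 0 0 -0.176 0 0 0; -0.02 -0.001 -0.176 0 0 0; -0.04 -0.003 -0.176 0 0 0; -0.04 -0.003 -0.176 0 0 0")

```text
time: 3.22
eef_pos: [0.652, 0.2331, 0.0313]
tcp_rot: [-0.035, 0.907, -0.016, -0.419]
contact_force: [0.4, -0.1, -0.6]
opening: 0.001
```

Run:
```python
from h import *
s=get_state();print(s['time'],np.round(s['eef_pos'],4),np.round(s['tcp_rot'],3),s['qpos'],s['contact_force'])
d=vision.read_camera('scene');cv2.imwrite('pics/s2.png',cv2.resize(d['frame'][100:260,280:460],None,fx=4,fy=3.7)[:,:,::-1])
# tin local TCP
x,y,w=TINS[1];e=s['eef_pos'][:2]-np.array([x,y]);print(e@[np.cos(w),np.sin(w)],e@[-np.sin(w),np.cos(w)])
```

```text
3.225 [0.652  0.2331 0.0313] [-0.035  0.907 -0.016 -0.419] [ 0.17070324  1.00458314  1.05064133  0.07810069  1.94750416 -1.48098702] [ 0.44374535 -0.12126926 -0.59948523]
0.09134094224324736 0.0012913987953109168
```

View pics/s2.png

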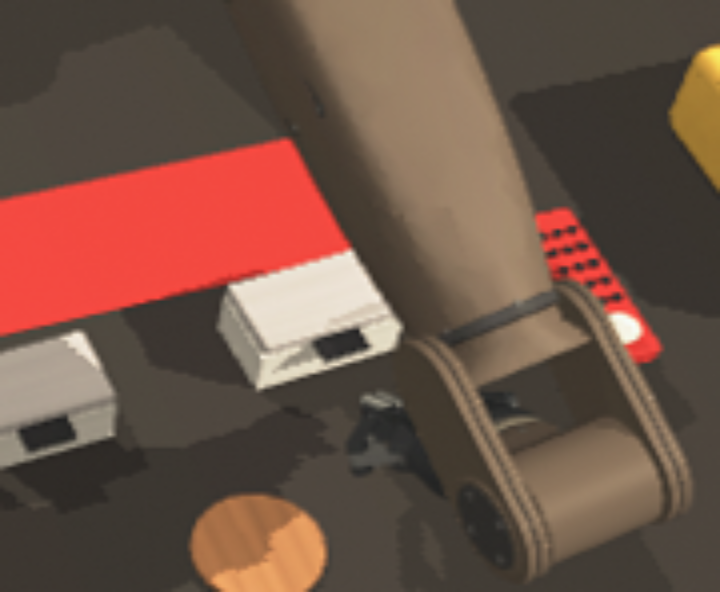

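Call:
jog_arm(commands="0 0 0 0 0 0; -0.02 -0.0015 0 0 0 0; -0.041 -0.003 0 0 0 0; -0.041 -0.003 0.005 0 0 0; -0.042 -0.003 0.02 0 0 0; -0.044 -0.003 0.03 0 0 0; -0.048 -0.0035 0.04 0 0 0; -0.053 -0.004 0.049 0 0 0; -0.059 -0.0045 0.057 0 0 0; -0.066 -0.005 0.064 0 0 0; -0.075 -0.0055 0.071 0 0 0; -0.084 -0.006 0.076 0 0 0; -0.093 -0.007 0.079 0 0 0")

```text
time: 4.9
eef_pos: [0.5574, 0.2249, 0.1048]
tcp_rot: [-0.034, 0.906, -0.016, -0.421]
contact_force: [1.5, 0.1, 0.2]
opening: 0.006
```

Run:
```python
from h import *
s=get_state();print(s['time'],np.round(s['eef_pos'],4),np.round(s['tcp_rot'],3),s['contact_force'])
d=vision.read_camera('scene');cv2.imwrite('pics/s3.png',cv2.resize(d['frame'][100:260,280:460],None,fx=4,fy=3.7)[:,:,::-1])
```

```text
4.9 [0.5574 0.2249 0.1048] [-0.034  0.906 -0.016 -0.421] [1.48071007 0.12395257 0.20517529]
```

View pics/s3.png

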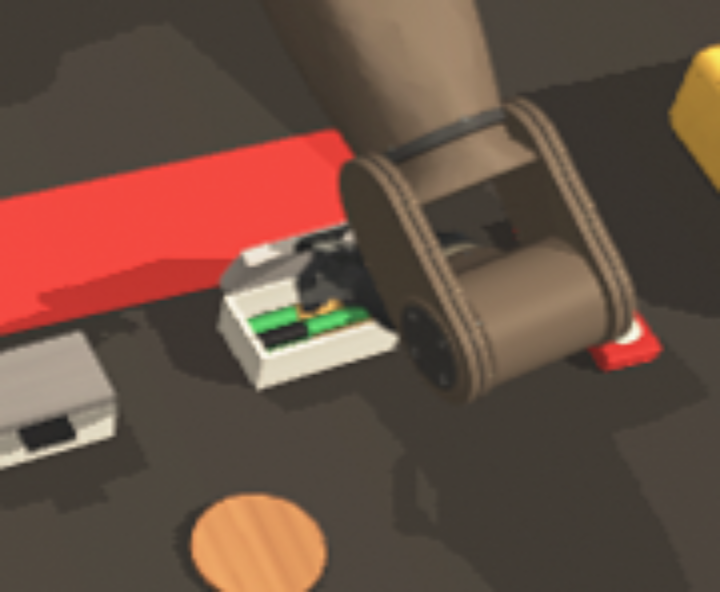

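Call:
jog_arm(commands="-0.01 -0.001 0.003 0 0 0; -0.021 -0.0015 0.004 0 0 0; -0.031 -0.002 0.003 0 0 0; -0.041 -0.003 0.001 0 0 0; -0.041 -0.003 0.001 0 0 0; -0.02 -0.0015 0.02 0 0 0; 0.02 0.0015 0.08 0 0 0; 0.06 0.004 0.12 0 0 0; 0.08 0.006 0.13 0 0 0; 0.08 0.006 0.13 0 0 0")

```text
time: 6.2
eef_pos: [0.6396, 0.2307, 0.2352]
tcp_rot: [-0.034, 0.907, -0.015, -0.42]
contact_force: [-0.7, -0.5, -0.7]
opening: 0.0
```

Run:
```python
from h import *
s=get_state();print(s['time'],np.round(s['eef_pos'],4),np.round(s['tcp_rot'],3),s['contact_force'])
d=vision.read_camera('scene');cv2.imwrite('pics/s4.png',cv2.resize(d['frame'][100:260,200:460],None,fx=3,fy=3)[:,:,::-1])
```

```text
6.2 [0.6396 0.2307 0.2352] [-0.034  0.907 -0.015 -0.42 ] [-0.66548147 -0.46343952 -0.7377319 ]
```

View pics/s4.png

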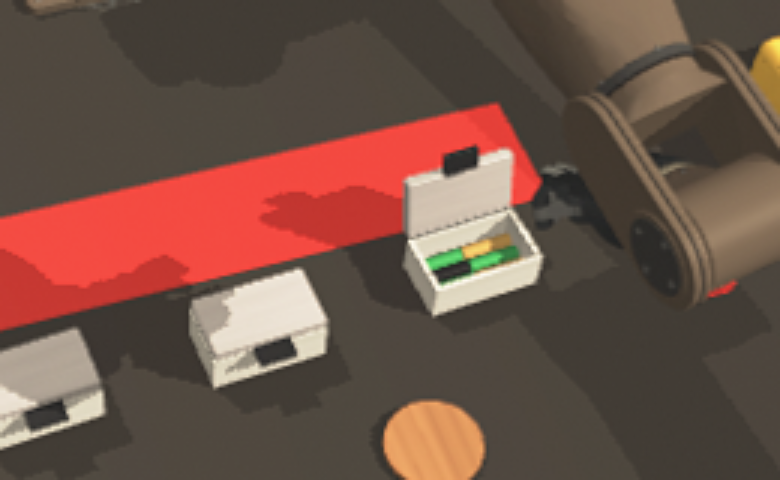

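Call:
jog_arm(commands="0.03 -0.06 0 0 0 -0.015; 0.03 -0.12 0 0 0 -0.015; 0.03 -0.18 -0.02 0 0 -0.015; 0.03 -0.221 -0.06 0 0 -0.015; 0.03 -0.221 -0.11 0 0 -0.015; 0.03 -0.221 -0.16 0 0 -0.015; 0.03 -0.221 -0.2085 0 0 -0.015; 0.03 -0.221 -0.2085 0 0 -0.015; 0.03 -0.221 -0.2085 0 0 -0.015")

```text
time: 7.38
eef_pos: [0.6679, 0.0101, 0.027]
tcp_rot: [-0.027, 0.906, -0.013, -0.422]
contact_force: [0.6, 0.3, 1.2]
opening: -0.002
```

```bash
cat > ang.py <<'E'
from h import *
import sys
def ang(t,cams=('scene','top')):
    x,y,w=TINS[t]
    for c in cams:
        d=vision.read_camera(c);P,u,v=pts(d)
        I=d['frame'][v,u].astype(int)
        ex=P[:,:2]-[x,y]; a=ex@[np.cos(w),np.sin(w)]; b=ex@[-np.sin(w),np.cos(w)]
        m=(abs(b)<.05)&(a<-.02)&(a>-.12)&(P[:,2]>.055)&(P[:,2]<.16)&(I.min(1)>60)
        if m.sum()<20: print(t,c,'few',m.sum());continue
        A=np.stack([a[m]+.032,P[m,2]-.041],1)
        c0=A.mean(0);_,_,V=np.linalg.svd(A-c0); k=V[0]*np.sign(V[0,1])
        print(t,c,m.sum(),'lid ang (slope)',np.arctan2(k[1],k[0]).round(2),'mean dir',np.arctan2(c0[1],c0[0]).round(2),c0.round(3))
def base(t):
    x,y,w=TINS[t]
    d=vision.read_camera('top');P,u,v=pts(d)
    m=(abs(P[:,1]-y)<.08)&(abs(P[:,0]-x)<.06)&(P[:,2]>.015)&(P[:,2]<.046)&(d['frame'][v,u].min(1)>90)
    r=cv2.minAreaRect((P[m][:,:2]*1000).astype(np.float32));print(t,'base',r)
if __name__=='__main__':
    s=get_state();print(s['time'],np.round(s['eef_pos'],4),np.round(s['contact_force'],1))
    for t in map(int,sys.argv[1:]): ang(t)
E
python3 ang.py 1
```

```text
7.375 [0.6679 0.0101 0.027 ] [0.6 0.3 1.2]
1 scene 441 lid ang (slope) 1.86 mean dir 1.84 [-0.011  0.041]
1 top 191 lid ang (slope) 1.87 mean dir 1.91 [-0.022  0.061]
```

Call:
jog_arm(commands="-0.02 -0.001 0 0 0 0; -0.041 -0.0025 0 0 0 0; -0.041 -0.0025 0.005 0 0 0; -0.042 -0.0025 0.02 0 0 0; -0.044 -0.0025 0.03 0 0 0; -0.048 -0.003 0.04 0 0 0; -0.053 -0.003 0.049 0 0 0; -0.059 -0.0035 0.057 0 0 0; -0.066 -0.004 0.064 0 0 0; -0.075 -0.0045 0.071 0 0 0; -0.084 -0.005 0.076 0 0 0; -0.093 -0.0055 0.079 0 0 0; -0.103 -0.006 0.082 0 0 0; -0.114 -0.007 0.083 0 0 0; -0.124 -0.0075 0.082 0 0 0; -0.134 -0.008 0.08 0 0 0; -0.134 -0.008 0.08 0 0 0; -0.114 -0.007 0.1 0 0 0; -0.08 -0.005 0.15 0 0 0; -0.05 -0.003 0.2 0 0 0")

```text
time: 9.98
eef_pos: [0.6188, 0.0069, 0.2267]
tcp_rot: [-0.027, 0.906, -0.012, -0.422]
contact_force: [0.4, 0.5, -0.5]
opening: -0.007
```

```bash
python3 ang.py 2
python3 - <<'E'
from h import *
d=snap('scene','s5.png')
E
```

```text
9.975 [0.6188 0.0069 0.2267] [ 0.4  0.5 -0.5]
2 scene 408 lid ang (slope) 2.37 mean dir 2.31 [-0.03   0.033]
2 top 278 lid ang (slope) 2.36 mean dir 2.34 [-0.033  0.035]
```

View pics/s5.png

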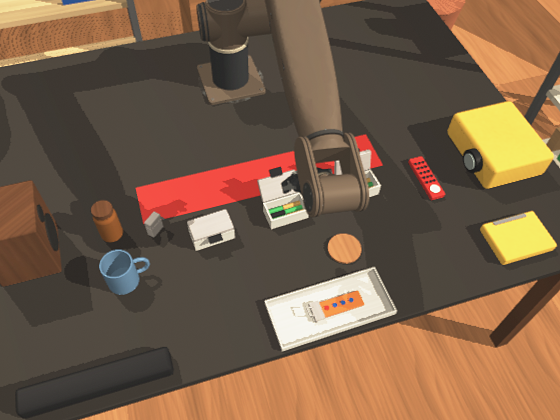

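Call:
jog_arm(commands="0.03 -0.05 0 0 0 0.02; 0.055 -0.11 0 0 0 0.02; 0.055 -0.165 0 0 0 0.02; 0.055 -0.209 -0.04 0 0 0.02; 0.055 -0.209 -0.09 0 0 0.02; 0.055 -0.209 -0.145 0 0 0.02; 0.055 -0.209 -0.2 0 0 0.02; 0.055 -0.209 -0.2 0 0 0.02; 0.055 -0.209 -0.2 0 0 0.02")

```text
time: 11.25
eef_pos: [0.6733, -0.2023, 0.0271]
tcp_rot: [-0.036, 0.906, -0.017, -0.421]
contact_force: [0.6, -0.5, 0.3]
opening: -0.003
```

Call:
jog_arm(commands="-0.02 -0.0015 0 0 0 0; -0.041 -0.003 0 0 0 0; -0.041 -0.003 0.005 0 0 0; -0.042 -0.003 0.02 0 0 0; -0.044 -0.003 0.03 0 0 0; -0.048 -0.0035 0.04 0 0 0; -0.053 -0.004 0.049 0 0 0; -0.059 -0.0045 0.057 0 0 0; -0.066 -0.005 0.064 0 0 0; -0.075 -0.0055 0.071 0 0 0; -0.084 -0.0065 0.076 0 0 0; -0.093 -0.007 0.079 0 0 0; -0.103 -0.008 0.082 0 0 0; -0.114 -0.009 0.083 0 0 0; -0.124 -0.01 0.082 0 0 0; -0.134 -0.0105 0.08 0 0 0; -0.134 -0.0105 0.08 0 0 0; -0.114 -0.009 0.1 0 0 0; -0.08 -0.006 0.15 0 0 0; -0.05 -0.004 0.2 0 0 0")

```text
time: 13.75
eef_pos: [0.6238, -0.2059, 0.2266]
tcp_rot: [-0.036, 0.906, -0.017, -0.422]
contact_force: [0.1, -0.6, -0.2]
opening: -0.007
```

```bash
python3 ang.py 1 2 3
python3 - <<'E'
from h import *
from ang import base
d=snap('scene','s6.png')
for t in(1,2,3): base(t)
E
```

```text
13.75 [ 0.6238 -0.2059  0.2266] [ 0.1 -0.6 -0.2]
1 scene 490 lid ang (slope) 1.86 mean dir 1.84 [-0.011  0.041]
1 top 218 lid ang (slope) 1.88 mean dir 1.93 [-0.022  0.06 ]
2 scene 444 lid ang (slope) 2.34 mean dir 2.31 [-0.028  0.031]
2 top 81 lid ang (slope) 2.42 mean dir 2.35 [-0.034  0.034]
3 scene 180 lid ang (slope) 2.31 mean dir 2.3 [-0.034  0.038]
3 top 436 lid ang (slope) 2.4 mean dir 2.34 [-0.034  0.035]
1 base ((558.5054321289062, 226.96197509765625), (65.23330688476562, 111.64070892333984), 3.732604503631592)
2 base ((572.0073852539062, 26.56039047241211), (71.52812957763672, 65.55313873291016), 3.3203117847442627)
3 base ((577.7340087890625, -208.14488220214844), (73.96268463134766, 112.59610748291016), 6.769099235534668)
```

View pics/s6.png

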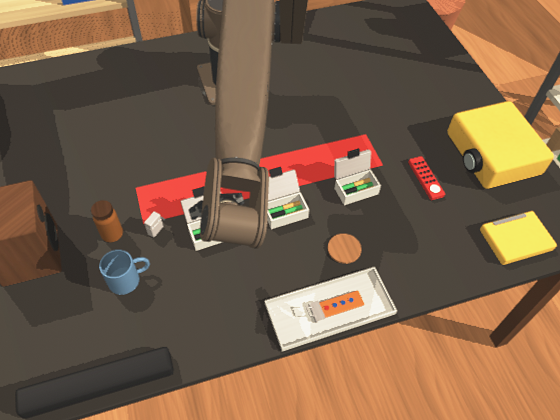

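Call:
jog_arm(commands="0.026 0.06 0 0 0 0; 0.026 0.12 0 0.01 -0.15 0; 0.026 0.18 0 0.02 -0.3 0; 0.026 0.24 0 0.035 -0.45 -0.005; 0.026 0.3 0 0.046 -0.57 -0.01; 0.026 0.36 0 0.046 -0.57 -0.01; 0.026 0.41 0 0.046 -0.57 -0.01; 0.026 0.44 0 0.046 -0.57 -0.01; 0.026 0.44 -0.05 0.046 -0.57 -0.01; 0.026 0.44 -0.1 0.046 -0.57 -0.01; 0.026 0.44 -0.15 0.046 -0.57 -0.01; 0.026 0.44 -0.19 0.046 -0.57 -0.01; 0.026 0.44 -0.206 0.046 -0.57 -0.01; 0.026 0.44 -0.206 0.046 -0.57 -0.01; 0.026 0.44 -0.206 0.046 -0.57 -0.01", gripper=60)

```text
time: 16.12
eef_pos: [0.6507, 0.2341, 0.0222]
tcp_rot: [-0.035, 0.989, -0.003, -0.147]
contact_force: [0.9, -0.8, 0.7]
opening: 0.6
```

Run:
```python
from h import *
from ang import base
d=snap('scene','s7.png')
s=get_state();print(s['time'],s['eef_pos'],R.from_quat(s['tcp_rot']).as_matrix().round(3),s['opening'])
base(1)
```

```text
16.175 [0.65085241 0.23416077 0.02257419] [[-0.955 -0.07  -0.289]
 [-0.068  0.998 -0.017]
 [ 0.29   0.004 -0.957]] 0.5979486110624529
1 base ((561.7505493164062, 187.32568359375), (64.35136413574219, 32.268768310546875), 4.785282135009766)
```

View pics/s7.png

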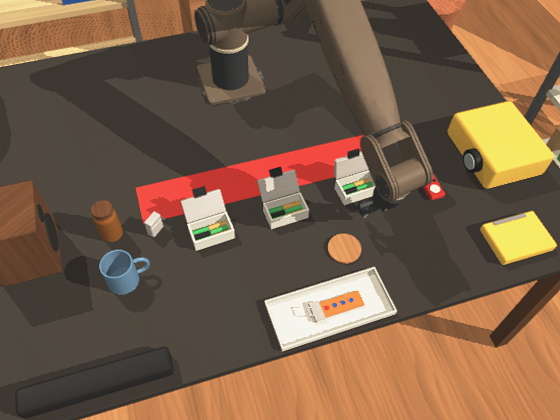

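Call:
jog_arm(commands="-0.015 -0.001 -0.006 0 0 0; -0.03 -0.002 -0.006 0 0 0; -0.04 -0.003 -0.006 0 0 0; -0.05 -0.003 -0.006 0 0 0; -0.06 -0.003 -0.006 0 0 0; -0.07 -0.003 -0.006 0 0 0; -0.08 -0.003 -0.006 0 0 0; -0.09 -0.003 -0.006 0 0 0; -0.1 -0.003 -0.006 0 0 0; -0.11 -0.003 -0.006 0 0 0; -0.12 -0.003 -0.006 0 0 0; -0.13 -0.003 -0.006 0 0 0; -0.14 -0.003 -0.006 0 0 0; -0.15 -0.003 -0.006 0 0 0; -0.157 -0.003 -0.006 0 0 0; -0.16 -0.003 -0.006 0 0 0; -0.16 -0.003 -0.006 0 0 0")

```text
time: 18.35
eef_pos: [0.4881, 0.2308, 0.0135]
tcp_rot: [-0.035, 0.988, -0.004, -0.15]
contact_force: [0.5, 0.4, 1.0]
opening: 0.598
```

Run:
```python
from h import *
d=snap('scene','s8.png')
s=get_state();print(s['time'],s['eef_pos'],s['contact_force'])
for c in('top','scene'):
    d=vision.read_camera(c);P,u,v=pts(d);f=d['frame'][v,u]
    m=(P[:,1]>.13)&(P[:,1]<.32)&(P[:,0]>.36)&(P[:,0]<.6)&(P[:,2]>.015)&(P[:,2]<.046)&(f.min(1)>90)
    print(c,m.sum(),cv2.minAreaRect((P[m][:,:2]*1000).astype(np.float32)),P[m].max(0),P[m].min(0))
    cv2.imwrite(f'pics/{c}8.png',cv2.resize(d['frame'][130:330,100:360],None,fx=3,fy=3)[:,:,::-1])
```

```text
18.4 [0.4881593  0.23078943 0.01334677] [1.5655101  0.50941764 0.56311104]
top 155 ((454.7408752441406, 190.2499542236328), (72.89957427978516, 37.777835845947266), 4.235782623291016) [0.49063727 0.21088204 0.04598262] [0.41854282 0.16911708 0.01506598]
scene 316 ((461.13885498046875, 213.45877075195312), (98.24910736083984, 91.89153289794922), 4.793343544006348) [0.51157575 0.26312937 0.04541463] [0.41275506 0.16608929 0.01502455]
```

View pics/s8.png

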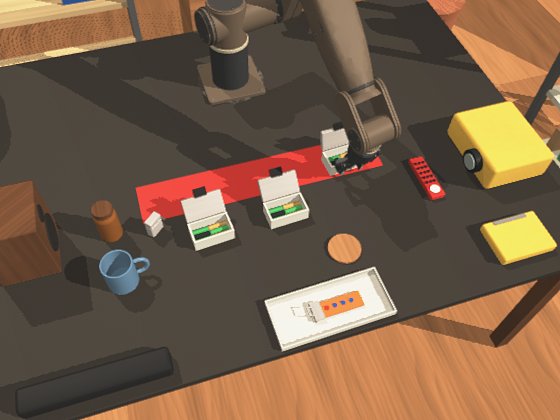

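View pics/top8.png

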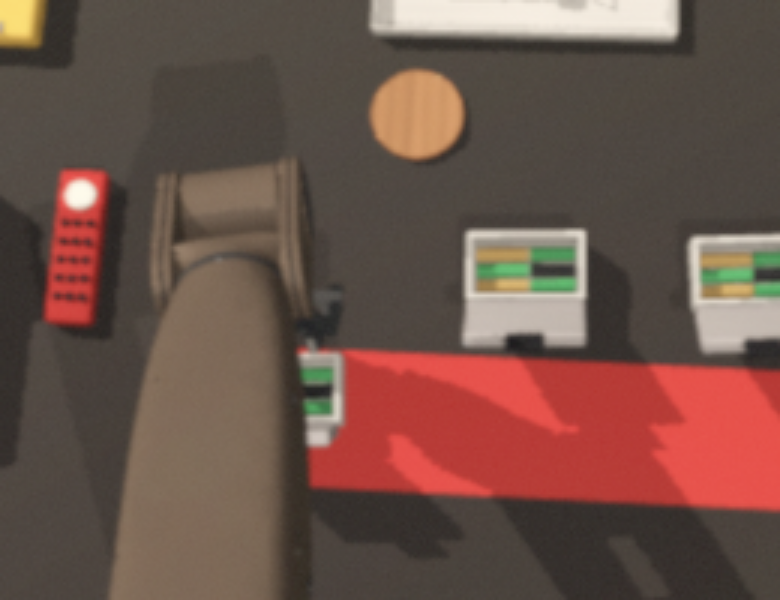

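Call:
jog_arm(commands="-0.008 0 0.002 0 0 0; -0.016 0 0.002 0 0 0; -0.021 0 0.002 0 0 0; -0.023 0 0.002 0 0 0; -0.023 0 0.002 0 0 0; -0.023 0 0.002 0 0 0; 0.01 0.001 0.002 0 0 0; 0.05 0.003 0.01 0 0 0; 0.09 0.006 0.06 0 0 0; 0.11 0.04 0.12 0 0 0; 0.11 0.1 0.18 0 0 0; 0.11 0.16 0.2 0 0 0; 0.07 0.22 0.22 0 0 0; 0.02 0.26 0.24 0 0 0; 0.02 0.26 0.24 0 0 0")

```text
time: 20.38
eef_pos: [0.507, 0.493, 0.2549]
tcp_rot: [-0.036, 0.988, -0.004, -0.149]
contact_force: [0.1, 0.1, -0.5]
opening: 0.601
```

Run:
```python
from h import *
d=snap('scene','s9.png')
s=get_state();print(s['time'],s['eef_pos'],s['contact_force'])
for c in('top','scene'):
    d=vision.read_camera(c);P,u,v=pts(d);f=d['frame'][v,u]
    m=(P[:,1]>.13)&(P[:,1]<.32)&(P[:,0]>.36)&(P[:,0]<.6)&(P[:,2]>.03)&(P[:,2]<.046)&(f.min(1)>90)
    print(c,m.sum(),cv2.minAreaRect((P[m][:,:2]*1000).astype(np.float32)),P[m].max(0),P[m].min(0))
    cv2.imwrite(f'pics/{c}9.png',cv2.resize(d['frame'][130:330,100:360],None,fx=3,fy=3)[:,:,::-1])
from ang import ang
ang(2);ang(3)
```

```text
20.425 [0.50406601 0.49672028 0.25715847] [-1.84610757  2.31172042  1.66727735]
top 224 ((424.83441162109375, 226.22613525390625), (65.04004669189453, 111.49979400634766), 3.183058738708496) [0.46024991 0.2832289  0.04579685] [0.38995413 0.16970384 0.03019089]
scene 340 ((427.0007629394531, 223.805908203125), (77.34980773925781, 112.64099884033203), 4.507781982421875) [0.46630185 0.28184429 0.04582717] [0.38509248 0.16655665 0.03005108]
2 scene 566 lid ang (slope) 2.34 mean dir 2.31 [-0.028  0.031]
2 top 412 lid ang (slope) 2.37 mean dir 2.34 [-0.034  0.035]
3 scene 628 lid ang (slope) 2.35 mean dir 2.3 [-0.028  0.031]
3 top 424 lid ang (slope) 2.4 mean dir 2.35 [-0.035  0.035]
```

View pics/s9.png

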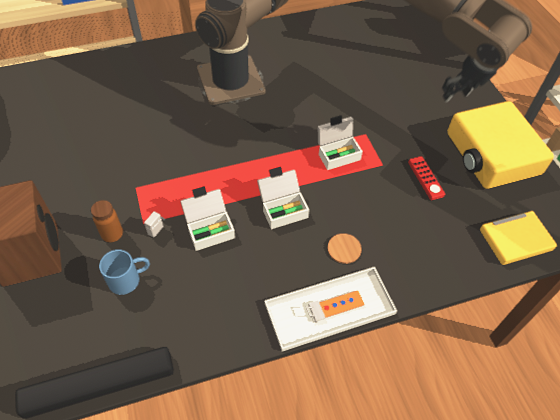

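View pics/top9.png

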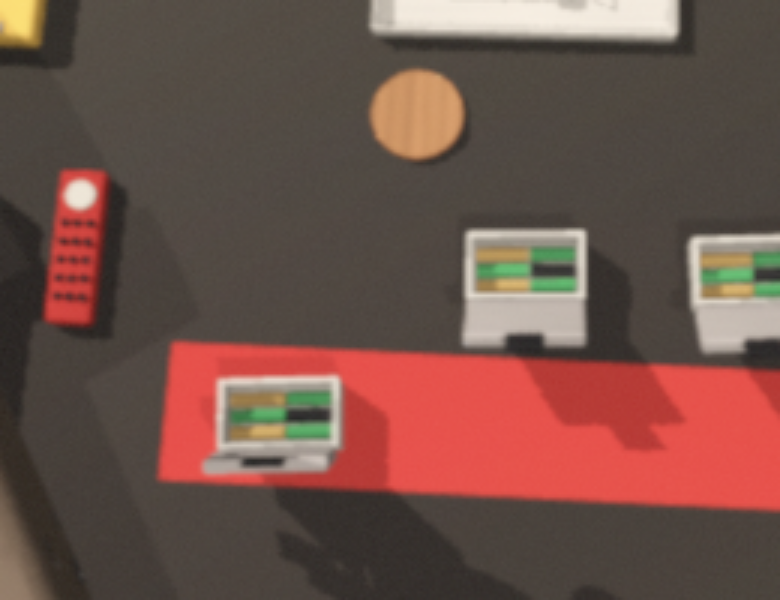

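```bash
python3 -c "
from plant import *
print(ctrl.sign_off())"
```

```text
the job is handed in; nothing more can be done
None
```

I opened all three tins with the closed fingertips hooked under each tab. The left tin turned out to be the stiff one: its lid stayed at about 1.86 rad when let go. The middle and right lids fell back to their stops.

I then pushed the stiff tin towards the robot with the part-open fingers against its front face and moved the arm clear. The job was handed in at about 20 s on the robot's clock; no verdict was reported.

**Stiff tin:** it stands at about (0.426, 0.225), with the strip's centre measured at (0.426, -0.020). That puts it within about 2 mm of the strip's middle line and about 0.115 m from its nearer end.

**Two good tins:** both lids read 2.3 to 2.4 rad open, and the tins show no visible shift in the last pictures.

**Bystanders:** the remote, freshener, coaster, mug and diffuser look unmoved in the last pictures; I did not measure their positions.

**Checks that disagreed:** the two cameras differed by about 2 mm on the stiff tin's position and by less than 0.1 rad on the open lids. Two intermediate fits of a tin's base were unusable because the arm was in the way. No check failed.

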